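# Thread a turned dowel through both cheeks of a chair-part frame in a tilted cradle

### The arm

A 6-joint arm with a two-finger parallel gripper is mounted at the origin on the work surface. World frame = base frame: x ahead of the robot, y to its left, z up, the work surface at z = 0. Lengths are in mm, angles in rad, forces in N, time in s.
With the tool pointing down it reaches from about 400 to 925 mm from the base axis. Payload 12.5 kg.
Tool frame: the origin (TCP) lies midway between the tips of the shut fingers; the grasp point (between the pads) lies 19 mm behind it; x points along the fingers, y is the direction in which the jaws open and shut, and the axes are right-handed (so a half turn about x gives the same grasp; the last joint's range is limited). The gripper opens to 95 mm and grips with 3 to 60 N. Pads are 20 mm wide; open, the fingers measure 119 mm over their backs; the gripper's body (75 mm by 180 mm) begins 59 mm behind the grasp point.
Start: joints at [-1.365, 0.491, 1.559, -0, 1.092, -0.106], TCP at [191.756, -594.875, 214.661] pointing down, gripper open.
Joint ranges: [-3.1, 3.1], [-0.84, 2.19], [0.05, 2.79], [-1.13, 4.28], [0.06, 2.93], [-2.69, 2.69]. Speed limits (rad/s): [2.22, 2.22, 2.79, 3.14, 3.14, 3.14].

### API

Orientations are given as [roll, pitch, yaw] about the fixed x, y, z axes, in that order (R = Rz(yaw) Ry(pitch) Rx(roll)).
In Python, from cell import sensors, read_camera, get_calibration, order gives the robot as it stands. The module is installed in compiled form; this text tells all that it offers.
- The arm moves only by the tool servo_tool, never from a script. Its argument "steps" is text: rows parted by semicolons, each of 7 numbers parted by spaces: the shift along the tool's x, y, z in mm, then the turn, a rotation vector about the tool's x, y, z in rad, then the finger opening in mm, from 0 to 95.1. A call has exactly 8 rows; each row shifts and turns the pose as measured when the row begins, along the tool's axes as they then stand; what a row does not reach is not made up. A row lasts 1/10 s, in which the tool goes at most 50 mm and 8.59 degrees, less where a joint would pass 70% of its speed; a pose out of reach is approached as far as the arm can. A call is refused whole if a number of a shift passes 50 or a number of a turn 0.15, either way. A call with a gripper value outside its range is refused whole. The fingers move at their own pace and stop on an object; the grip force is fixed at half the most. Time passes only in rows, so rows that do not move let the fingers close, or fill a call up. It gives the time, the measured TCP pose, the force and the opening at its end, in the units of the state.
- sensors.state(): the state, without advancing time (a new reading comes with each control period).
- read_camera(name): name is "scene" or "side" or "wrist"; returns (picture, depth): 420x560x3 uint8, blue, green, red; 420x560 float32, mm along the optical axis (not along the pixel's ray), 0 where there is no reading.
- get_calibration(name): a dict with "mtx" (3x3 intrinsics, pixels), "R" (3x3) and "t" (3): a world point X has camera coordinates R X + t. Camera axes: x right, y down, z forward; pixel columns grow to the right and rows downward; lengths in mm; the calibration is good to about 2 mm. A picture is of the moment at which its call begins: read the wrist's pose just before it. get_calibration takes no time and is no camera call; for the wrist camera it gives the pose at the moment of the call.
- order.job_done(): hands the job in, once; it reports no verdict.
The state is a dict: "t": time; "joints": joint angles; "qvel": joint speeds; "tau": joint torques, N m; "eef_pos": TCP position; "tcp_rot": TCP orientation; "ft_force": force on the tool from outside, world axes, zero at the start; "moment": the same for the moment, N m; "opening": opening from 0.0 (shut) to 1.0 (fully open).
Only numpy, scipy, OpenCV 4.12 (cv2) and the standard library are available. Lean on these libraries where they do the work, as an engineer would, in place of code of your own. Each camera call takes 0.05 s, during which the arm holds its last target.

### The job

Take the turned dowel from its rest and push it, tip first, from the raised end of the tilted cradle through the holes of both cheeks of the small frame, until its shoulder lies against the near cheek, then let go. The frame sits loosely in the cradle, so feel for the hole to either side. Leave the glue bottle, the tin and the hammer where they are.

Things in the scene. Friction and masses are not known exactly. Their poses are not given: they have to be found in the camera images.
- dowel_grip (a point): Centre of the handle of the turned beech dowel, on its axis: handle 24 mm in diameter, 50 mm long, then a square shoulder, then a plain shank 16 mm in diameter, 120 mm long. x points along the axis to the shank's tip; the shoulder is 25 mm ahead, the tip 145 mm ahead. About 60 g. It starts level, its axis 50 mm above the bench.
- dowel_tip (a point): Centre of the end face of the dowel's shank (edge chamfer 1.5 mm); x points out of the tip along the axis.
- rest: Low dark wooden rest that holds the dowel's shank at the start in two open-topped notches, 50 mm high, from 7 to 17 and from 90 to 100 mm along its x (towards the dowel's tip). The dowel's shoulder lies within 4 mm of this origin; its handle hangs free beyond the rest's end. Origin on the bench.
- mouth (a point): Point fixed on the tilting cradle, in the plane of the near cheek's outer face at the height of the hole's centre, on the cradle's centre line. x is the way the dowel goes in (sloping down), y level across the cradle, z square to the cradle board, up. The frame with the holes sits up to 9 mm to either side of this point along y; where is not measured, and it is stiff to shift (18 N).
- far (a point): Like the mouth point, but in the plane of the far cheek's near face, 78 mm further along x. Frame: two wooden cheeks joined by a low slat, each 18 mm thick, 70 mm wide along y, 54 mm high, top 24 mm above the hole axis. Each has a plain round through-hole, 17.6 mm in diameter; the holes are in line, parallel to x, at z = 0 of these points.
- base: Fixed wooden foot of the cradle, 190 x 150 mm, 18 mm thick; origin at about the centre of its underside; x is the level direction in which the dowel goes in. The cradle board's face lies 30 mm under the hole axis, with low lips 48 mm to either side, and ends 5 mm before the near cheek, leaving free space under the handle. A 7 mm steel guide bar rises 66 mm to either side.
- cradle (a joint): Tilt of the cradle, rad: 0 is level, larger values raise the near end (the one where the dowel goes in). Between 0.15 and 0.38 at the start; held by a stiff clamped hinge at the cradle's far end (8 N m).
- glue: White plastic glue bottle with a black cap, 52 mm in diameter, 150 mm high, upright; origin at the centre of its underside. To be left alone.
- tin: Open steel tin, 72 mm in diameter, 85 mm high, upright; origin at the centre of its underside. To be left alone.
- hammer: Hammer with a wooden handle, 260 mm long, lying on the bench beyond the cradle. To be left alone.
Things that resemble listed ones, but are neither listed nor needed, are in the scene too. Of the things that look like the part that bears dowel_grip, the largest one is meant.

How it is judged (in metres and radians):
On the way:
1. the dowel's tip is through the near cheek, short of the far one (x of dowel_tip in the frame of mouth between 0.02 and 0.078 m and y of dowel_tip in the frame of mouth between -0.015 and 0.015 m and z of dowel_tip in the frame of mouth between -0.008 and 0.008 m), for 0.05 s.
At the end, for the whole second after the job is handed in: The dowel runs through both cheeks, its shoulder within 3 mm of the near cheek's face (tip more than 117 mm past the mouth point), its tip within 4 mm of the hole axis in height and 15 mm of the cradle's centre line, its axis within 0.06 rad of the cradle's, at rest and released (x of dowel_tip in the frame of mouth above 0.117 m and y of dowel_tip in the frame of mouth between -0.015 and 0.015 m and z of dowel_tip in the frame of mouth between -0.004 and 0.004 m and angle between the x axis of dowel_tip and the x axis of mouth, either way round below 0.06 rad and linear speed of dowel below 0.02 m/s); the robot touches nothing.
It fails at once if the glue bottle is moved more than 20 mm (distance of glue from where it was at the start of the episode above 0.02 m).
It fails at once if the tin is moved more than 20 mm (distance of tin from where it was at the start of the episode above 0.02 m).
It fails at once if the hammer is moved more than 20 mm (distance of hammer from where it was at the start of the episode above 0.02 m).
It also fails if it takes over 72 s, if anything falls off the work surface, if the arm or the gripper's body presses on something with over 40 N, if the wrist force passes 120 N, or if a joint passes its speed limit or range.

## Working session

There is one attempt and no reset: what is moved stays moved. The work goes in short steps, Python scripts to look and compute and a tool call to move; the robot and the scene stay as the last step left them, time stands still between calls to the robot, and variables do not carry over. Pictures are saved under pics/ and viewed, and the job is handed in when it is done.

Besides the shell and the picture viewer there is one more tool, called after "Call:" as name(argument=value, ...), one argument or row to a line, values as JSON. servo_tool: Moves the arm, as the interface text tells. Its arguments: {"type":"object","properties":{"steps":{"type":"string"}},"required":["steps"]}

```bash
mkdir -p pics; ls; cat > h.py <<'E'
import numpy as np, cv2, pickle
from cell import sensors, read_camera, get_calibration, order
def snap(n,tag):
    s=sensors.state(); c=get_calibration(n); im,d=read_camera(n)
    pickle.dump((s,c,im,d),open(f'pics/{tag}.pkl','wb')); cv2.imwrite(f'pics/{tag}.png',im); return s,c,im,d
def load(tag): return pickle.load(open(f'pics/{tag}.pkl','rb'))
def cloud(c,d):
    K=np.array(c['mtx']);R=np.array(c['R']);t=np.array(c['t']).ravel()
    v,u=np.mgrid[:d.shape[0],:d.shape[1]]
    P=np.stack([(u-K[0,2])/K[0,0]*d,(v-K[1,2])/K[1,1]*d,d],-1)
    W=(P-t)@R; W[d<=0]=np.nan; return W
def proj(c,X):
    K=np.array(c['mtx']);R=np.array(c['R']);t=np.array(c['t']).ravel()
    p=(np.atleast_2d(X)@R.T+t)@K.T; return p[:,:2]/p[:,2:]
E
python3 - <<'E'
from h import *
for n in ('scene','side','wrist'):
    s,c,im,d=snap(n,n+'0'); print(n,np.round(c['mtx'],1).tolist(),np.round(-np.array(c['R']).T@np.array(c['t']).ravel()), np.round(c['R'],2).tolist())
print(sensors.state())
E
```

```text
pics
scene [[471.6, 0.0, 278.0], [0.0, 471.6, 213.5], [0.0, 0.0, 1.0]] [1228. -294.  868.] [[0.42, 0.91, -0.0], [0.66, -0.31, -0.69], [-0.62, 0.29, -0.73]]
side [[452.7, 0.0, 277.1], [0.0, 452.7, 204.9], [0.0, 0.0, 1.0]] [404. 777. 823.] [[-0.98, -0.18, -0.01], [-0.12, 0.68, -0.72], [0.14, -0.71, -0.69]]
wrist [[300.5, 0.0, 277.4], [0.0, 300.5, 209.2], [0.0, 0.0, 1.0]] [ 267. -570.  385.] [[0.31, -0.95, -0.0], [-0.91, -0.29, 0.28], [-0.26, -0.08, -0.96]]
{'t': 0.15, 'joints': array([-1.36461053e+00,  4.91427127e-01,  1.55929202e+00,  1.37317531e-05,
        1.09169864e+00, -1.05600361e-01]), 'qvel': array([-0.00092569, -0.0002982 , -0.00032448,  0.0010643 , -0.00039442,
       -0.00118904]), 'tau': array([ 1.32162722e-04, -6.12896848e+01, -2.58278328e+01,  6.92731258e-02,
        4.73327644e-02, -6.21823847e-05]), 'eef_pos': array([ 191.71460782, -594.69432091,  214.19824412]), 'tcp_rot': array([-1.69115741,  1.5699711 ,  1.76221506]), 'ft_force': array([0.38423208, 0.35641798, 0.00998041]), 'moment': array([ 0.02979199, -0.06074028,  0.03647788]), 'opening': 1.0037935334424695}
```

View pics/scene0.png

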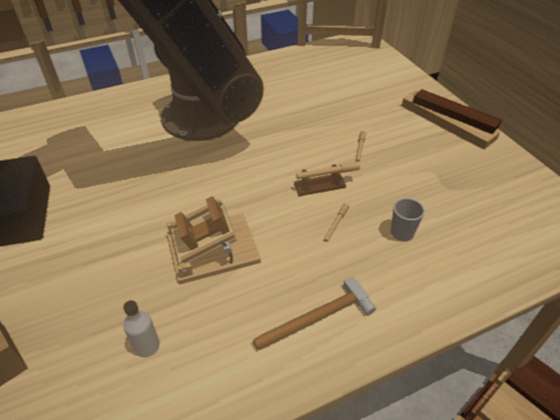

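View pics/side0.png

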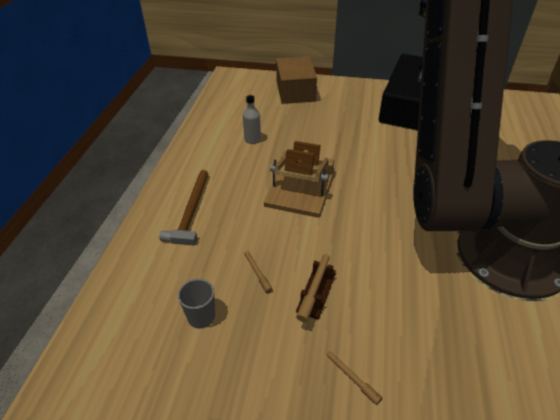

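View pics/wrist0.png

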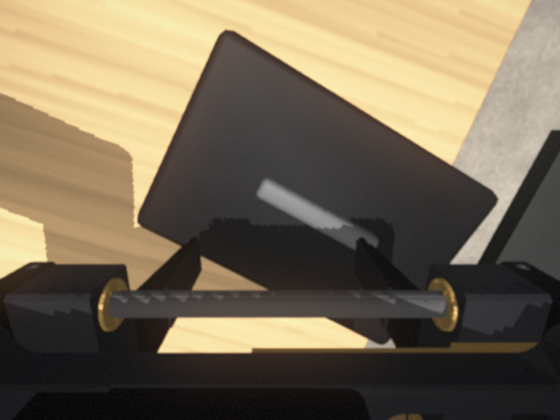

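The candidates in the scene image are the dowel in its rest at (327,170), a loose small dowel at (337,222) and another small one at (361,145). The one in the rest is the largest. I'll check it in a close crop.

```bash
python3 - <<'E'
from h import *
_,c,im,d=load('scene0'); _,c2,im2,d2=load('side0')
a=cv2.resize(im[120:260,280:400],None,fx=3.3,fy=3.3,interpolation=cv2.INTER_CUBIC)
b=cv2.resize(im2[235:405,230:390],None,fx=2.5,fy=2.5,interpolation=cv2.INTER_CUBIC)
h=min(a.shape[0],b.shape[0]); cv2.imwrite('pics/crA.png',np.hstack([a[:h],b[:h]])[:,:800])
a=cv2.resize(im[185:285,155:270],None,fx=3.4,fy=3.4,interpolation=cv2.INTER_CUBIC)
b=cv2.resize(im2[130:220,255:345],None,fx=3.7,fy=3.7,interpolation=cv2.INTER_CUBIC)
h=min(a.shape[0],b.shape[0]); cv2.imwrite('pics/crB.png',np.hstack([a[:h],b[:h]])[:,:800])
W=cloud(c,d); W2=cloud(c2,d2)
for u,v in [(327,170),(300,174),(356,167),(337,222),(361,145),(185,230),(215,212),(405,215),(145,335),(230,250)]: print('s',u,v,W[v,u].round())
for u,v in [(316,280),(325,260),(306,308),(300,160),(307,150),(252,130),(198,290),(290,205)]: print('d',u,v,W2[v,u].round())
E
```

```text
s 327 170 [446. 202.  59.]
s 300 174 [432. 132.  60.]
s 356 167 [465. 279.  56.]
s 337 222 [582. 159.  15.]
s 361 145 [348. 372.  13.]
s 185 230 [ 541. -198.  113.]
s 215 212 [ 540. -128.  137.]
s 405 215 [644. 312.  32.]
s 145 335 [ 729. -337.   80.]
s 230 250 [ 603. -122.   76.]
d 316 280 [438. 203.  60.]
d 325 260 [425. 145.  58.]
d 306 308 [449. 274.  60.]
d 300 160 [ 527. -169.   76.]
d 307 150 [ 527. -317.   -1.]
d 252 130 [ 695. -322.   49.]
d 198 290 [675. 264.  51.]
d 290 205 [535. -55.  16.]
```

View pics/crA.png

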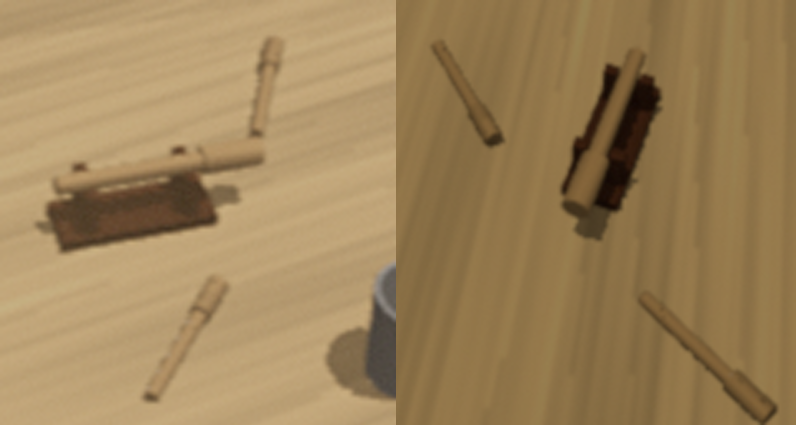

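View pics/crB.png

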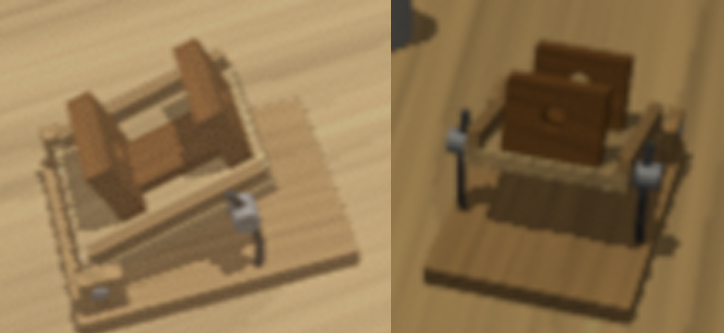

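The dowel in the rest is the large one: its handle points to +y (tin side) and its tip to −y. The near, raised cheek faces +y. Next I'll measure it.

```bash
cat > fit.py <<'E'
from h import *
from scipy.optimize import least_squares
def dowel(tag,ctr=None):
    _,c,im,d=load(tag); W=cloud(c,d)
    m=(W[...,0]>400)&(W[...,0]<490)&(W[...,1]>90)&(W[...,1]<310)&(W[...,2]>45)&(W[...,2]<75)
    hsv=cv2.cvtColor(im,cv2.COLOR_BGR2HSV)
    m&=hsv[...,2]>hsv[...,2][m].max()*0.5
    P=W[m]; return P
if __name__=='__main__':
  for t in('scene0','side0'):
    P=dowel(t); print(t,len(P),P.min(0).round(1),P.max(0).round(1))
    def f(p):
        x0,yaw,ys,z0,tz=p
        u=np.array([np.sin(yaw),-np.cos(yaw),0])  # along tip
        q=P-np.array([x0,200,z0]); a=q@u; lat=q[:,0]*np.cos(yaw)+q[:,1]*np.sin(yaw)
        r=np.hypot(lat,q[:,2]-tz*a); R=np.where(a<ys,12,8)
        return r-R
    best=min((least_squares(f,[440,-0.15,ys,50,0],loss='soft_l1',f_scale=1,x_scale=[1,.01,1,1,.01]) for ys in range(-60,0,5)),key=lambda r:r.cost)
    x0,yaw,ys,z0,tz=best.x;u=np.array([np.sin(yaw),-np.cos(yaw),0]);a=(P-np.array([x0,200,z0]))@u
    print(best.x.round(3),best.cost,'ends',np.percentile(a,[0,1,99,100]).round(1), 'shoulder',best.x[2])
    for e in np.percentile(a,[.5,99.5]): print((np.array([x0,200,z0])+e*u).round(1))
E
python3 fit.py
```

```text
scene0 495 [407.8 124.7  45.5] [470.9 292.1  66.6]
[ 4.40032e+02 -1.81000e-01 -2.72460e+01  5.11600e+01  1.00000e-03] 749.6214258801061 ends [-94.6 -92.7  75.4  76. ] shoulder -27.246263648110258
[456.7 291.5  51.2]
[426.4 125.5  51.2]
side0 603 [406.3 123.4  45. ] [466.  293.4  64.1]
[ 4.37873e+02 -1.83000e-01 -3.98390e+01  4.97110e+01  3.00000e-03] 497.70220553776994 ends [-93.4 -93.   74.   78.4] shoulder -39.83852714740085
[454.8 291.7  49.7]
[424.4 126.9  49.7]
```

```bash
cat > fr.py <<'E'
from h import *
def cheeks(tag):
    _,c,im,d=load(tag); W=cloud(c,d)
    hsv=cv2.cvtColor(im,cv2.COLOR_BGR2HSV)
    m=(W[...,0]>450)&(W[...,0]<640)&(W[...,1]>-260)&(W[...,1]<-70)&(W[...,2]>55)&(W[...,2]<190)
    return W,m,hsv,im
if __name__=='__main__':
  for t in ('scene0','side0'):
    W,m,h,im=cheeks(t)
    # normals
    gx=np.gradient(W,axis=1);gy=np.gradient(W,axis=0);n=np.cross(gx,gy);n/=np.linalg.norm(n,axis=-1,keepdims=True)
    dark=m&(h[...,1]>115)&(h[...,2]<(120))
    print(t,m.sum(),dark.sum(), np.percentile(h[...,2][m],[5,25,50,75,95]),np.percentile(h[...,1][m],[5,25,50,75,95]))
    o=im.copy();o[dark]=(0,255,0)
    ys,xs=np.where(m);o=o[ys.min()-5:ys.max()+5,xs.min()-5:xs.max()+5]
    cv2.imwrite(f'pics/dk_{t}.png',cv2.resize(o,None,fx=4,fy=4,interpolation=cv2.INTER_NEAREST))
    # height map text: base board plane yaw
E
python3 fr.py
```

```text
scene0 2515 808 [ 94. 108. 130. 151. 178.] [ 95. 109. 123. 141. 147.]
side0 1570 1384 [ 56.  64.  69.  97. 115.] [ 47. 132. 182. 191. 197.]
```

```bash
cat > pl.py <<'E'
from h import *
from scipy.spatial.transform import Rotation as Ro
def pose():
    s=sensors.state(); return np.array(s['eef_pos']),Ro.from_euler('xyz',s['tcp_rot']),s
def Rdown(u):  # tool z? x=down-ish normal, y lateral, given forward u, tool x axis a
    pass
def plan(p,R,n,cur=None):
    p0,R0,s=pose() if cur is None else cur
    p0=np.array(p0)
    w=(R0.inv()*R).as_rotvec(); P=R0.inv().apply(np.array(p)-p0)
    q=Ro.from_rotvec(w/n).as_matrix(); A=sum(np.linalg.matrix_power(q,k) for k in range(n))
    dp=np.linalg.solve(A,P)
    print(f'n={n} row:',np.round(dp,2),np.round(w/n,4),'| dist',np.linalg.norm(P).round(1),'ang',np.linalg.norm(w).round(3))
    return dp,w/n
def Rtool(y,x): # y lateral, x approach
    x=np.array(x)/np.linalg.norm(x); y=np.array(y)-np.dot(y,x)*x; y/=np.linalg.norm(y)
    return Ro.from_matrix(np.stack([x,y,np.cross(x,y)],1))
def st():
    p,R,s=pose(); print('t',round(s['t'],2),'p',p.round(1),'q',np.round(s['joints'],2),'F',np.round(s['ft_force'],1),'M',np.round(s['moment'],2),'op',round(s['opening']*95.1,1))
    return p,R,s
E
python3 - <<'E'
from pl import *
p,R,s=st(); print(R.as_matrix().round(3))
for sg in (1,-1):
    R1=Rtool(sg*np.array([.983,-.182,0]),[0,0,-1]); plan([525,-225,280],R1,12)
E
```

```text
t 0.15 p [ 191.7 -594.7  214.2] q [-1.36  0.49  1.56  0.    1.09 -0.11] F [0.4 0.4 0. ] M [ 0.03 -0.06  0.04] op 95.5
[[-0.     0.307 -0.952]
 [ 0.001 -0.952 -0.307]
 [-1.    -0.001 -0.   ]]
n=12 row: [ -5.48  -1.4  -43.51] [-0.0897 -0.      0.0001] | dist 502.1 ang 1.076
n=12 row: [ -5.46 -49.59  -4.91] [1.721e-01 1.000e-04 1.000e-04] | dist 502.1 ang 2.066
```

Call:
servo_tool(
  steps="-6 -1 -43 -0.09 0 0 95;-6 -1 -43 -0.09 0 0 95;-6 -1 -43 -0.09 0 0 95;-6 -1 -43 -0.09 0 0 95;-6 -1 -43 -0.09 0 0 95;-6 -1 -43 -0.09 0 0 95;-6 -1 -43 -0.09 0 0 95;-6 -1 -43 -0.09 0 0 95",
)

```text
t: 0.95
eef_pos: [463.7, -385.1, 260.2]
tcp_rot: [-2.104, 1.565, 2.088]
ft_force: [0.7, -0.1, -0.3]
opening: 1.002
```

```bash
python3 - <<'E'
from pl import *
st();plan([525,-225,280],Rtool([.983,-.182,0],[0,0,-1]),7)
E
```

```text
t 0.95 p [ 463.7 -385.1  260.2] q [-0.8   0.42  1.55  0.    1.17 -0.28] F [ 0.7 -0.1 -0.3] M [-0.04 -0.06  0.01] op 95.3
n=7 row: [ -2.78  -0.25 -24.61] [-0.0482 -0.0006  0.0007] | dist 172.6 ang 0.338
```

Call:
servo_tool(
  steps="-3 0 -25 -0.05 0 0 95;-3 0 -25 -0.05 0 0 95;-3 0 -25 -0.05 0 0 95;-3 0 -25 -0.05 0 0 95;-3 0 -25 -0.05 0 0 95;-3 0 -25 -0.05 0 0 95;-3 0 -25 -0.05 0 0 95;0 0 0 0 0 0 95",
)

```text
t: 1.75
eef_pos: [529.6, -210.2, 282.1]
tcp_rot: [-2.445, 1.562, 2.121]
ft_force: [0.7, -0.0, -0.4]
opening: 0.999
```

```bash
python3 - <<'E'
from pl import *
st();snap('wrist','w1')
E
```

```text
t 1.75 p [ 529.6 -210.2  282.1] q [-0.5   0.35  1.6   0.    1.2  -0.35] F [ 0.7 -0.  -0.4] M [-0.06 -0.04  0.04] op 95.0
```

View pics/w1.png

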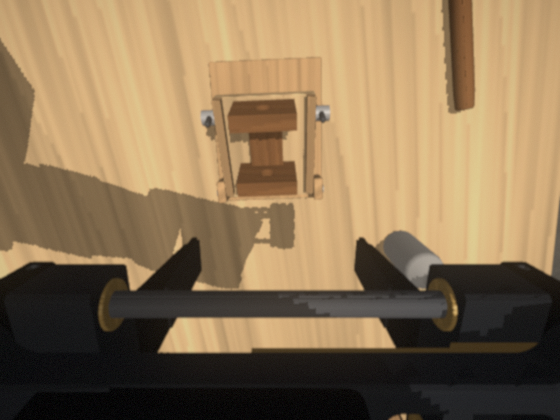

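```bash
cat > fr2.py <<'E'
from pl import *
s,c,im,d=load('w1'); W=cloud(c,d)
o=cv2.resize(im[50:210,195:340],None,fx=4.5,fy=3.7,interpolation=cv2.INTER_CUBIC); cv2.imwrite('pics/w1c.png',o)
for v in range(58,206,6): print(v,[ (W[v,u].round(0).astype(int).tolist()) for u in (240,265,288)])
E
python3 fr2.py
```

```text
58 [[503, -39, 2], [537, -43, 0], [568, -48, 1]]
64 [[503, -49, 18], [536, -54, 20], [566, -59, 19]]
70 [[502, -56, 17], [535, -61, 18], [565, -66, 20]]
76 [[500, -64, 19], [534, -69, 19], [564, -73, 19]]
82 [[499, -71, 19], [532, -76, 18], [563, -80, 18]]
88 [[498, -78, 18], [531, -83, 19], [562, -88, 19]]
94 [[503, -93, 81], [532, -97, 85], [558, -101, 88]]
100 [[503, -100, 89], [531, -104, 89], [557, -108, 94]]
106 [[504, -108, 109], [531, -112, 107], [555, -116, 116]]
112 [[505, -115, 127], [531, -119, 132], [554, -122, 134]]
118 [[505, -121, 138], [530, -125, 137], [553, -128, 138]]
124 [[504, -127, 137], [529, -130, 136], [552, -134, 134]]
130 [[503, -133, 135], [528, -136, 134], [551, -140, 133]]
136 [[494, -139, 74], [525, -144, 84], [552, -148, 74]]
142 [[492, -147, 70], [523, -151, 82], [551, -155, 70]]
148 [[491, -154, 70], [522, -158, 79], [550, -163, 67]]
154 [[489, -162, 65], [521, -165, 77], [549, -170, 66]]
160 [[487, -169, 64], [520, -173, 75], [548, -178, 63]]
166 [[487, -176, 70], [518, -180, 74], [547, -184, 77]]
172 [[488, -182, 86], [518, -187, 82], [546, -189, 90]]
178 [[489, -187, 102], [518, -191, 103], [545, -194, 105]]
184 [[489, -191, 114], [518, -196, 113], [544, -200, 113]]
190 [[487, -199, 111], [516, -203, 111], [543, -207, 110]]
196 [[486, -207, 108], [508, -231, 18], [541, -236, 19]]
202 [[466, -239, 0], [505, -245, 0], [540, -250, 1]]
```

View pics/w1c.png

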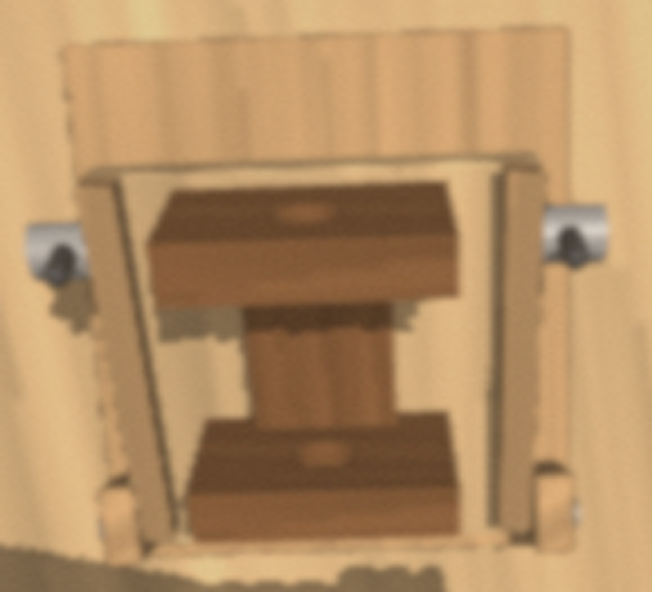

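```bash
cat > fitfr.py <<'E'
from pl import *
from scipy.optimize import least_squares
def sdbox(Q,lo,hi):
    c=(np.array(lo)+hi)/2;h=(np.array(hi)-lo)/2;q=np.abs(Q-c)-h
    return np.linalg.norm(np.maximum(q,0),axis=1)+np.minimum(q.max(1),0)
def fit(tag,p0=(530,-110,112,-.18,.33,0),yawfix=None,verbose=True):
    s,c,im,d=load(tag);W=cloud(c,d);hsv=cv2.cvtColor(im,cv2.COLOR_BGR2HSV)
    def loc(p,P):
        cy,sy,ct,stt=np.cos(p[3]),np.sin(p[3]),np.cos(p[4]),np.sin(p[4])
        ex=np.array([sy*ct,-cy*ct,-stt]); ey0=np.array([cy,sy,0]);ez0=np.cross(ex,ey0)
        cr,sr=np.cos(p[5]),np.sin(p[5]); ey=cr*ey0+sr*ez0;ez=np.cross(ex,ey)
        return (P-p[:3])@np.stack([ex,ey,ez],1)
    p=np.array(p0,float)
    for tol in (10,8,5,4,3,3):
        Q=loc(p,W.reshape(-1,3)); Q=np.nan_to_num(Q,nan=1e4)
        dd=np.minimum(sdbox(Q,[0,-35,-30],[18,35,24]),sdbox(Q,[78,-35,-30],[96,35,24]))
        m=(np.abs(dd)<tol)&(Q[:,2]>-10)
        if tol<=5: m&=np.abs(np.hypot(Q[:,1],Q[:,2]))>11
        P=W.reshape(-1,3)[m]
        f=lambda p:(lambda Q:np.minimum(sdbox(Q,[0,-35,-30],[18,35,24]),sdbox(Q,[78,-35,-30],[96,35,24])))(loc(p,P))
        r=least_squares(f,p,loss='soft_l1',f_scale=1,x_scale=[1,1,1,.01,.01,.01]); p=r.x
    if verbose: print(tag,len(P),p.round(3),'rms',np.sqrt(np.mean(f(p)**2)).round(2))
    return p
if __name__=='__main__':
    for t in('w1','side0','scene0'):
        for dx in (-4,4): fit(t,(530+dx,-118,113,-.15,.33,0))
E
python3 fitfr.py
```

```text
w1 3213 [ 5.27799e+02 -1.13094e+02  1.16478e+02 -1.06000e-01  3.35000e-01
  1.00000e-03] rms 0.57
w1 3213 [ 5.27799e+02 -1.13094e+02  1.16478e+02 -1.06000e-01  3.35000e-01
  1.00000e-03] rms 0.57
side0 575 [ 5.23841e+02 -1.13143e+02  1.14982e+02 -1.13000e-01  3.30000e-01
 -6.00000e-03] rms 1.34
side0 575 [ 5.23841e+02 -1.13143e+02  1.14982e+02 -1.13000e-01  3.30000e-01
 -6.00000e-03] rms 1.34
scene0 705 [ 5.27201e+02 -1.11843e+02  1.16606e+02 -1.08000e-01  3.38000e-01
  5.00000e-03] rms 1.03
scene0 705 [ 5.27201e+02 -1.11843e+02  1.16606e+02 -1.08000e-01  3.38000e-01
  5.00000e-03] rms 1.03
```

```bash
python3 - <<'E'
from fitfr import *
s,c,im,d=load('w1');W=cloud(c,d)
p=np.array([527.8,-113.1,116.5]);yaw,t=-.106,.335
ex=np.array([np.sin(yaw)*np.cos(t),-np.cos(yaw)*np.cos(t),-np.sin(t)]);ey=np.array([np.cos(yaw),np.sin(yaw),0]);ez=np.cross(ex,ey)
A=np.stack([ex,ey,ez],1);print(ex,ey,ez)
Q=(W-p)@A
for (a,b,e,f) in [(100,130,198,216),(100,130,315,333)]:
    q=Q[a:b,e:f].reshape(-1,3);w=W[a:b,e:f].reshape(-1,3);k=w[:,2]>60
    print(k.sum(),q[k].min(0).round(),q[k].max(0).round(),'world zmax',w[k][:,2].max(), w[np.nanargmax(w[:,2])].round(),q[np.nanargmax(q[:,2])].round())
# lips edges: rail center line
lip=(np.abs(Q[...,2]+18)<9)&(np.abs(Q[...,0]-50)<40)&(np.abs(np.abs(Q[...,1])-50)<14)
for sg in (-1,1):
    k=lip&(Q[...,1]*sg>0);print(sg,k.sum(),np.percentile(Q[k][:,1],[2,50,98]).round(1),np.percentile(Q[k][:,2],[5,50,95]).round(1))
E
```

```text
[-0.09992013 -0.93910958 -0.32876917] [ 0.99438726 -0.10580161  0.        ] [-0.03478431 -0.32692387  0.94441031]
283 [ -5. -75. -39.] [ 27. -52.  -9.] world zmax 103.218738466978 [475. -98. 103.] [ 21. -64.  -9.]
253 [ -1.  58. -38.] [ 29.  77. -10.] world zmax 102.34588621722821 [ 586. -114.  102.] [ 21.  68. -10.]
-1 647 [-62.7 -51.3 -46.9] [-24.7 -16.4 -14.9]
1 584 [48.9 53.6 62. ] [-22.2 -16.2 -14.9]
```

```bash
python3 - <<'E'
from pl import *
st();plan([450,160,230],Rtool([.9834,-.182,0],[0,0,-1]),8)
E
```

```text
t 1.8 p [ 529.4 -211.4  281.8] q [-0.5   0.35  1.6   0.    1.2  -0.35] F [-0.8 -0.4 -0.8] M [-0.05 -0.14 -0.02] op 95.5
n=8 row: [  6.68 -17.32 -44.17] [ 0.0044 -0.0007  0.0007] | dist 383.3 ang 0.036
```

Call:
servo_tool(
  steps="6 -17 -45 0 0 0 95;6 -17 -45 0 0 0 95;6 -17 -45 0 0 0 95;6 -17 -45 0 0 0 95;6 -17 -45 0 0 0 95;6 -17 -45 0 0 0 95;6 -17 -45 0 0 0 95;6 -17 -45 0 0 0 95",
)

```text
t: 2.6
eef_pos: [449.7, 166.8, 232.9]
tcp_rot: [-2.276, 1.565, 2.266]
ft_force: [0.3, 0.1, -0.2]
opening: 1.004
```

```bash
python3 - <<'E'
from pl import *
st();plan([450,160,230],Rtool([.9834,-.182,0],[0,0,-1]),6)
E
```

```text
t 2.6 p [449.7 166.8 232.9] q [0.21 0.26 1.88 0.01 1.   0.38] F [ 0.3  0.1 -0.2] M [-0.02 -0.16 -0.  ] op 95.5
n=6 row: [0.49 0.25 1.1 ] [ 0.002  -0.0007  0.0008] | dist 7.4 ang 0.014
```

```bash
python3 - <<'E'
from pl import *
st();snap('wrist','w2a');snap('wrist','w2');st()
E
```

```text
t 2.6 p [449.7 166.8 232.9] q [0.21 0.26 1.88 0.01 1.   0.38] F [ 0.3  0.1 -0.2] M [-0.02 -0.16 -0.  ] op 95.5
t 2.7 p [448.7 169.3 232.4] q [0.22 0.26 1.88 0.01 1.   0.38] F [ 0.2 -0.3 -0.7] M [-0.11 -0.1  -0.07] op 94.9
```

View pics/w2.png

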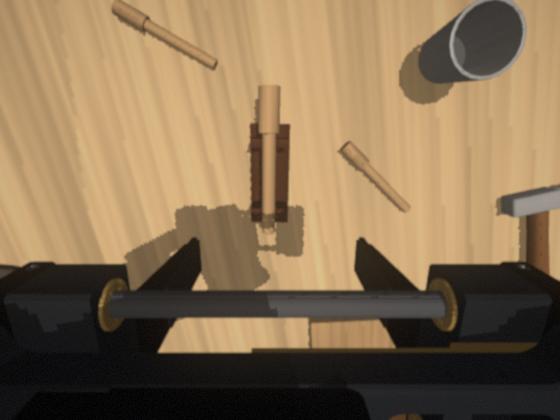

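```bash
sed -i "s/for t in('scene0','side0')/for t in('scene0','side0','w2')/" fit.py; python3 fit.py
```

```text
scene0 495 [407.8 124.7  45.5] [470.9 292.1  66.6]
[ 4.40032e+02 -1.81000e-01 -2.72460e+01  5.11600e+01  1.00000e-03] 749.6214258801061 ends [-94.6 -92.7  75.4  76. ] shoulder -27.246263648110258
[456.7 291.5  51.2]
[426.4 125.5  51.2]
side0 603 [406.3 123.4  45. ] [466.  293.4  64.1]
[ 4.37873e+02 -1.83000e-01 -3.98390e+01  4.97110e+01  3.00000e-03] 497.70220553776994 ends [-93.4 -93.   74.   78.4] shoulder -39.83852714740085
[454.8 291.7  49.7]
[424.4 126.9  49.7]
w2 2348 [421.  123.   48.7] [469.3 291.9  64.5]
[ 4.41863e+02 -1.82000e-01 -4.15910e+01  5.05900e+01  3.00000e-03] 428.2576380000046 ends [-91.9 -90.8  74.5  78.1] shoulder -41.59084571787743
[458.4 290.1  50.6]
[428.2 125.5  50.6]
```

```bash
python3 - <<'E'
from pl import *
st();plan([454,266,110],Rtool([.9834,-.182,0],[0,0,-1]),6)
E
```

```text
t 2.7 p [448.7 169.3 232.4] q [0.22 0.26 1.88 0.01 1.   0.38] F [ 0.2 -0.3 -0.7] M [-0.11 -0.1  -0.07] op 94.9
n=6 row: [ 20.45  -1.82 -15.99] [ 0.003  -0.0007  0.0011] | dist 156.1 ang 0.019
```

Call:
servo_tool(
  steps="20 -2 -16 0.003 -0.001 0.001 95;20 -2 -16 0.003 -0.001 0.001 95;20 -2 -16 0.003 -0.001 0.001 80;20 -2 -16 0.003 -0.001 0.001 60;20 -2 -16 0.003 -0.001 0.001 60;20 -2 -16 0.003 -0.001 0.001 60;0 0 0 0 0 0 60;0 0 0 0 0 0 60",
)

```text
t: 3.5
eef_pos: [458.9, 262.4, 107.7]
tcp_rot: [0.477, 1.566, -1.288]
ft_force: [-0.5, -0.0, -0.8]
opening: 0.635
```

```bash
python3 - <<'E'
from pl import *
st();plan([454,266,31.3],Rtool([.9834,-.182,0],[0,0,-1]),4)
E
```

```text
t 3.5 p [458.9 262.4 107.7] q [ 0.4   0.5   1.91 -0.01  0.74  0.6 ] F [-0.5 -0.  -0.8] M [-0.02 -0.11  0.01] op 60.4
n=4 row: [19.1  -1.41 -0.7 ] [-0.0027  0.001  -0.0005] | dist 76.7 ang 0.012
```

Call:
servo_tool(
  steps="18 -1.4 -0.7 -0.003 0.001 0 60;18 -1.4 -0.7 -0.003 0.001 0 60;18 -1.4 -0.7 -0.003 0.001 0 60;18 -1.4 -0.7 -0.003 0.001 0 60;0 0 0 0 0 0 60;0 0 0 0 0 0 60;0 0 0 0 0 0 60;0 0 0 0 0 0 60",
)

```text
t: 4.3
eef_pos: [460.7, 260.0, 42.4]
tcp_rot: [2.015, 1.557, 0.254]
ft_force: [-0.6, 0.9, 0.6]
opening: 0.631
```

```bash
python3 - <<'E'
from pl import *
st();plan([454,266,31.3],Rtool([.9834,-.182,0],[0,0,-1]),1)
snap('wrist','w3');snap('side','s3')
E
```

```text
t 4.3 p [460.7 260.   42.4] q [ 0.39  0.6   1.96 -0.    0.57  0.58] F [-0.6  0.9  0.6] M [-0.   -0.09  0.03] op 60.0
n=1 row: [11.   -7.84 -4.61] [-0.0066 -0.0057 -0.0121] | dist 14.3 ang 0.015
```

View pics/w3.png

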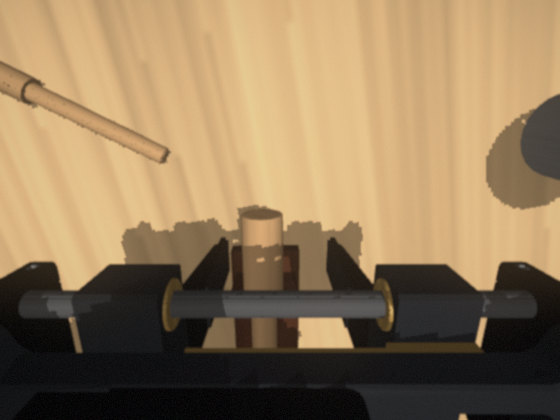

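View pics/s3.png

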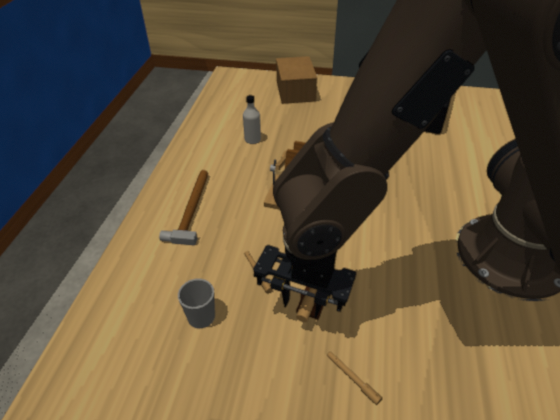

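Call:
servo_tool(
  steps="4 -3 -2 -0.003 -0.002 -0.004 60;4 -3 -2 -0.003 -0.002 -0.004 60;4 -3 -2 0 -0.002 -0.004 60;0 -1 0 0 0 0 60;0 0 0 0 0 0 60;0 0 0 0 0 0 60;0 0 0 0 0 0 60;0 0 0 0 0 0 60",
)

```text
t: 5.2
eef_pos: [450.9, 269.0, 29.3]
tcp_rot: [-0.84, 1.569, -2.593]
ft_force: [0.5, -0.4, -0.4]
opening: 0.633
```

```bash
python3 - <<'E'
from pl import *
st();plan([454,266,31.3],Rtool([.9834,-.182,0],[0,0,-1]),1)
E
```

```text
t 5.2 p [450.9 269.   29.3] q [ 0.41  0.62  1.97 -0.    0.55  0.59] F [ 0.5 -0.4 -0.4] M [-0.02 -0.07  0.03] op 60.2
n=1 row: [-2.    3.55  2.4 ] [0.0012 0.0009 0.001 ] | dist 4.7 ang 0.002
```

Call:
servo_tool(
  steps="-0.9 1.6 1.1 0 0 0 60;-0.9 1.6 1.1 0 0 0 60;0 0 0 0 0 0 60;0 0 0 0 0 0 60;0 0 0 0 0 0 0;0 0 0 0 0 0 0;0 0 0 0 0 0 0;0 0 0 0 0 0 0",
)

```text
t: 6.0
eef_pos: [454.3, 265.8, 31.5]
tcp_rot: [-0.67, 1.57, -2.423]
ft_force: [-0.1, 0.1, 0.1]
opening: 0.353
```

```bash
python3 - <<'E'
from pl import *
st();plan([454,266,31.3],Rtool([.9834,-.182,0],[0,0,-1]),1)
E
```

```text
t 6.0 p [454.3 265.8  31.5] q [ 0.4   0.62  1.96 -0.    0.56  0.59] F [-0.1  0.1  0.1] M [-0.02 -0.11  0.03] op 33.6
n=1 row: [ 0.24 -0.29 -0.11] [0.0008 0.0005 0.0004] | dist 0.4 ang 0.001
```

Positioned exactly. I'll keep closing.

Call:
servo_tool(
  steps="0 0 0 0 0 0 0;0 0 0 0 0 0 0;0 0 0 0 0 0 0;0 0 0 0 0 0 0;0 0 0 0 0 0 0;0 0 0 0 0 0 0;0 0 0 0 0 0 0;0 0 0 0 0 0 0",
)

```text
t: 6.8
eef_pos: [454.2, 265.9, 31.5]
tcp_rot: [-0.708, 1.57, -2.461]
ft_force: [-0.5, 1.0, -0.2]
opening: 0.247
```

```bash
python3 - <<'E'
from pl import *
st();plan([454,266,31.3],Rtool([.9834,-.182,0],[0,0,-1]),1)
snap('wrist','w4')
E
```

```text
t 6.8 p [454.2 265.9  31.5] q [ 0.4   0.62  1.96 -0.    0.56  0.59] F [-0.5  1.  -0.2] M [-0.03 -0.13  0.03] op 23.5
n=1 row: [ 0.22 -0.23 -0.1 ] [0.0009 0.0006 0.0005] | dist 0.3 ang 0.001
```

View pics/w4.png

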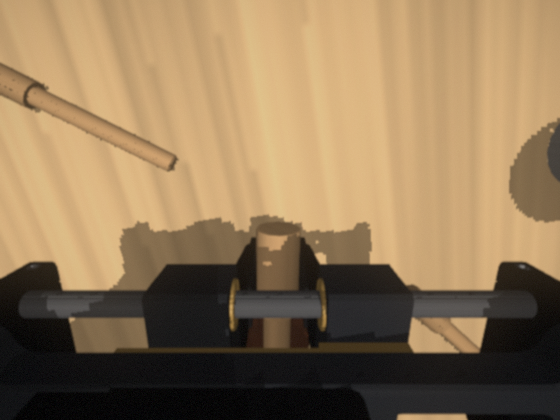

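Call:
servo_tool(
  steps="-10 0 0 0 0 0 0;-15 0 0 0 0 0 0;-20 0 0 0 0 0 0;-20 0 0 0 0 0 0;-20 0 0 0 0 0 0;-20 0 0 0 0 0 0;-15 0 0 0 0 0 0;0 0 0 0 0 0 0",
)

```text
t: 7.65
eef_pos: [453.7, 265.8, 160.3]
tcp_rot: [-0.966, 1.57, -2.719]
ft_force: [-0.5, -0.0, -0.3]
opening: 0.247
```

```bash
cat > ins.py <<'E'
from pl import *
HP=np.array([527.8,-113.1,116.5]); YAW,T=-.106,.335
def axes(yaw=None,t=None):
    yaw=YAW if yaw is None else yaw; t=T if t is None else t
    ex=np.array([np.sin(yaw)*np.cos(t),-np.cos(yaw)*np.cos(t),-np.sin(t)]);ey=np.array([np.cos(yaw),np.sin(yaw),0]);return ex,ey,np.cross(ex,ey)
def tgt(tipx,dy=0,dz=0,L=145,tdy=0,tdz=0):
    ex,ey,ez=axes(); p=HP+ex*(tipx-L)+ey*dy+ez*dz-19*ez
    return p,Rtool(ey,-ez)
def loc(p,R,L=145):
    ex,ey,ez=axes(); tip=p+R.apply([-19,0,L]); return (tip-HP)@np.stack([ex,ey,ez],1)
E
python3 - <<'E'
from ins import *
st();p,R=tgt(-40);print(p);plan(p,R,8);snap('side','s4')
E
```

```text
t 7.65 p [453.7 265.8 160.3] q [ 0.4   0.42  1.86 -0.    0.86  0.59] F [-0.5 -0.  -0.3] M [-0.   -0.13  0.04] op 23.5
[546.94612591  66.84682563 159.37850054]
n=8 row: [-3.27 15.22 22.75] [-0.0094  0.0419 -0.0016] | dist 219.7 ang 0.344
```

View pics/s4.png

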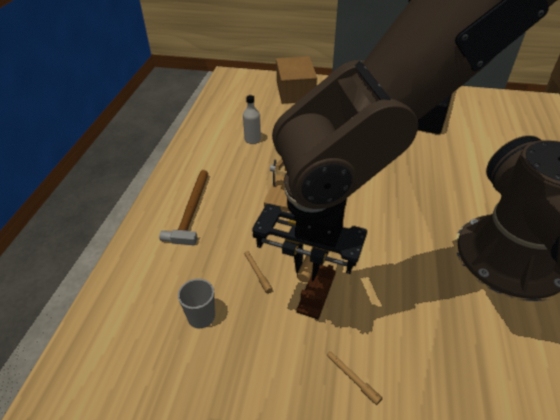

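Call:
servo_tool(
  steps="-3 15 22 -0.009 0.042 -0.002 0;-3 15 22 -0.009 0.042 -0.002 0;-3 15 22 -0.009 0.042 -0.002 0;-3 15 22 -0.009 0.042 -0.002 0;-3 15 22 -0.009 0.042 -0.002 0;-3 15 22 -0.009 0.042 -0.002 0;-3 15 20 -0.009 0.042 -0.002 0;0 0 0 0 0 0 0",
)

```text
t: 8.5
eef_pos: [533.9, 92.9, 154.6]
tcp_rot: [-3.107, 1.267, 1.49]
ft_force: [-0.1, -0.5, -0.4]
opening: 0.244
```

```bash
python3 - <<'E'
from ins import *
p0,R0,_=st();print(loc(p0,R0));p,R=tgt(-40);plan(p,R,2);snap('scene','c5');snap('wrist','w5')
E
```

```text
t 8.5 p [533.9  92.9 154.6] q [-0.1   0.45  1.88  0.4   0.87 -0.26] F [-0.1 -0.5 -0.4] M [-0.19 -0.04  0.02] op 23.2
[-62.23586651 -17.00575968  -7.9840766 ]
n=2 row: [-6.07  7.9  10.87] [-0.005   0.0158  0.0038] | dist 29.5 ang 0.034
```

View pics/c5.png

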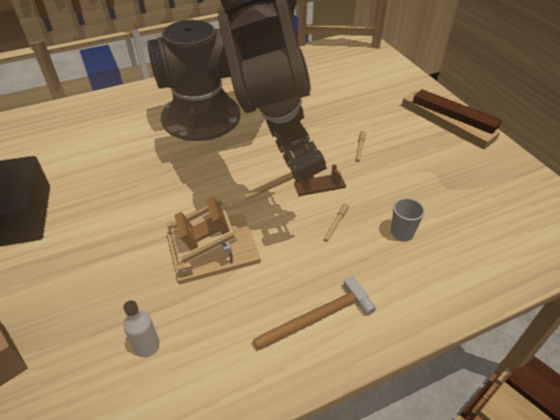

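View pics/w5.png

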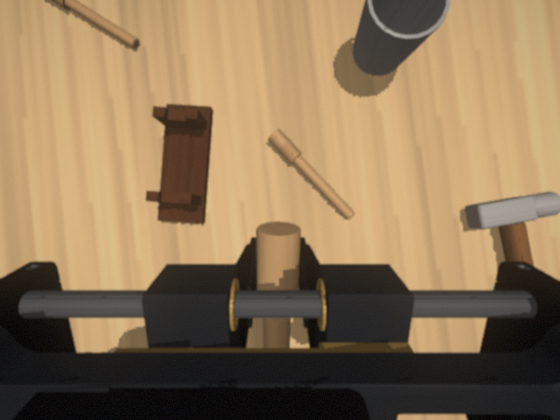

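Call:
servo_tool(
  steps="-3 4 5 -0.003 0.008 0.002 0;-3 4 5 -0.003 0.008 0.002 0;-3 4 5 -0.003 0.008 0.002 0;-3 3 5 0 0.008 0.002 0;0 0 0 0 0 0 0;0 0 0 0 0 0 0;0 0 0 0 0 0 0;0 0 0 0 0 0 0",
)

```text
t: 9.4
eef_pos: [544.6, 72.1, 160.7]
tcp_rot: [-3.139, 1.235, 1.472]
ft_force: [-0.4, 0.3, -0.2]
opening: 0.246
```

```bash
python3 - <<'E'
from ins import *
p0,R0,_=st();print(loc(p0,R0));p,R=tgt(-25);plan(p,R,4)
E
```

```text
t 9.4 p [544.6  72.1 160.7] q [-0.15  0.45  1.85  0.43  0.9  -0.34] F [-0.4  0.3 -0.2] M [-0.25 -0.09 -0.02] op 23.4
[-45.13588376  -2.13317422  -0.48461524]
n=4 row: [-0.11  0.7   5.04] [ 0.0012 -0.0001  0.0006] | dist 20.3 ang 0.005
```

Call:
servo_tool(
  steps="0 0.7 5 0.001 0 0.001 0;0 0.7 5 0.001 0 0.001 0;0 0.7 5 0.001 0 0.001 0;0 0.6 5 0.001 0 0 0;0 0 0 0 0 0 0;0 0 0 0 0 0 0;0 0 0 0 0 0 0;0 0 0 0 0 0 0",
)

```text
t: 10.2
eef_pos: [545.3, 51.4, 153.3]
tcp_rot: [3.14, 1.235, 1.463]
ft_force: [0.3, -0.7, -0.1]
opening: 0.245
```

```bash
python3 - <<'E'
from ins import *
p0,R0,_=st();print(loc(p0,R0));p,R=tgt(-25);plan(p,R,4)
s,c,im,d=snap('scene','c6');W=cloud(c,d)
s2,c2,im2,d2=snap('side','s6')
cv2.imwrite('pics/c6c.png',cv2.resize(im[150:290,155:330],None,fx=4.4,fy=4.2,interpolation=cv2.INTER_CUBIC))
cv2.imwrite('pics/s6c.png',cv2.resize(im2[100:260,230:400],None,fx=4,fy=3.7,interpolation=cv2.INTER_CUBIC))
E
```

```text
t 10.2 p [545.3  51.4 153.3] q [-0.19  0.46  1.86  0.43  0.9  -0.37] F [ 0.3 -0.7 -0.1] M [-0.21 -0.12  0.01] op 23.3
[-23.29719422  -0.03902554  -0.67879005]
n=4 row: [-0.15  0.01 -0.42] [ 0.     -0.0001 -0.0001] | dist 1.8 ang 0.001
```

View pics/c6c.png

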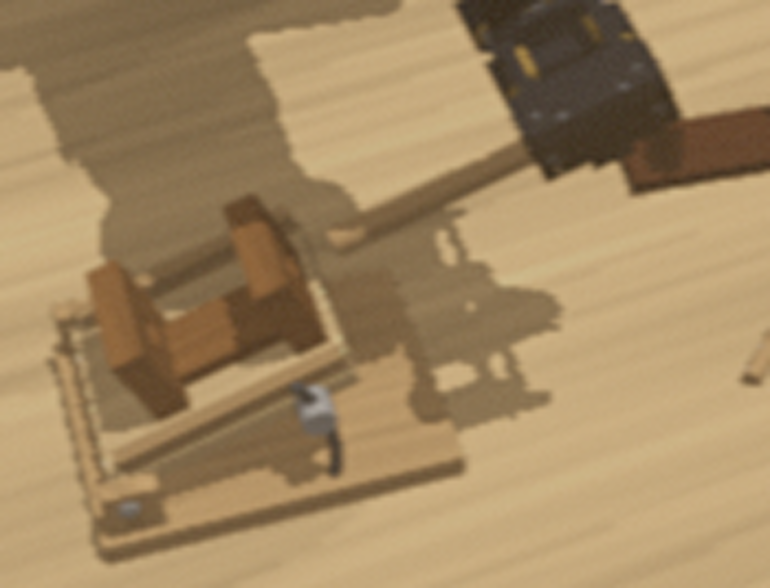

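View pics/s6c.png

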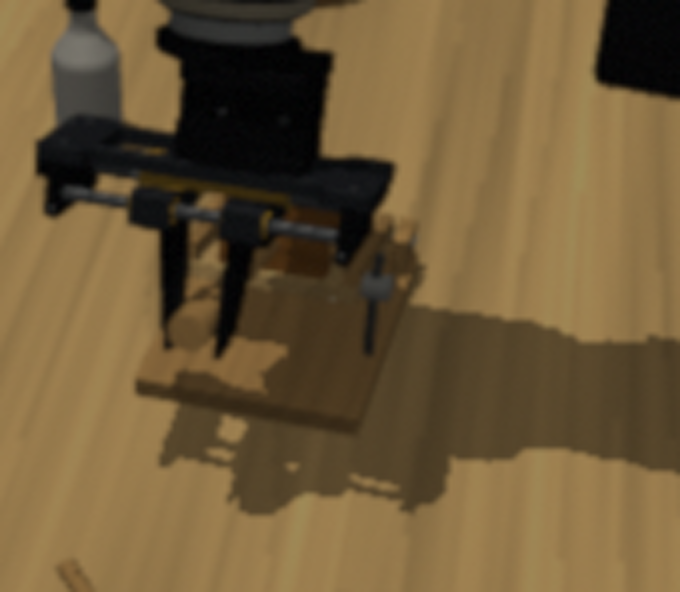

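```bash
cat > shank.py <<'E'
from ins import *
from scipy.optimize import least_squares
def shank(tag,off=(0,0,0),amax=6):
    s,c,im,d=load(tag);W=cloud(c,d).reshape(-1,3)
    ex,ey,ez=axes();A=np.stack([ex,ey,ez],1)
    Q=(W-HP)@A; Q=np.nan_to_num(Q,nan=1e4)
    tip=loc(np.array(s['eef_pos']),Ro.from_euler('xyz',s['tcp_rot']))
    m=(Q[:,0]>tip[0]-75)&(Q[:,0]<min(tip[0]+12,-3))&(np.hypot(Q[:,1]-tip[1],Q[:,2]-tip[2])<16)
    P=Q[m]
    q=P[P[:,0]<tip[0]-6]
    f=lambda p:np.hypot(q[:,1]-p[0]-p[2]*(q[:,0]-tip[0]),q[:,2]-p[1]-p[3]*(q[:,0]-tip[0]))-8
    r=least_squares(f,[tip[1],tip[2],0,0],loss='soft_l1',f_scale=1,x_scale=[1,1,.01,.01])
    print(tag,len(q),'cmd tip',tip.round(1),'fit y,z,slopes',r.x.round(3),'rms',np.sqrt(np.mean(f(r.x)**2)).round(2),'xmax',np.percentile(P[:,0],[90,98,100]).round(1))
if __name__=='__main__':
    import sys
    from fitfr import fit
    shank(sys.argv[1]); q=fit(sys.argv[1],(528,-113,116,-.106,.335,0))
    ex,ey,ez=axes();print('frame in HP axes',((q[:3]-HP)@np.stack([ex,ey,ez],1)).round(2))
E
python3 shank.py c6
```

```text
c6 224 cmd tip [-23.3  -0.   -0.7] fit y,z,slopes [-2.495 -0.97  -0.026  0.007] rms 1.38 xmax [-31.9 -26.5 -24.6]
c6 700 [ 5.27030e+02 -1.11717e+02  1.16299e+02 -1.08000e-01  3.36000e-01
 -0.00000e+00] rms 1.03
frame in HP axes [-1.16 -0.91 -0.62]
```

Call:
servo_tool(
  steps="-0.4 0.2 4 0 0 0 0;-0.3 0.2 4 0 0 0 0;0 0.1 4 0 0 0 0;0 0 3 0 0 0 0;0 0 0 0 0 0 0;0 0 0 0 0 0 0;0 0 0 0 0 0 0;0 0 0 0 0 0 0",
)

```text
t: 11.1
eef_pos: [544.1, 35.8, 148.7]
tcp_rot: [3.14, 1.235, 1.463]
ft_force: [0.1, -0.4, -0.3]
opening: 0.246
```

```bash
python3 - <<'E'
from ins import *
p0,R0,_=st();print(loc(p0,R0));p,R=tgt(0,.5,0);plan(p,R,4)
snap('scene','c7')
im=load('c7')[2];cv2.imwrite('pics/c7c.png',cv2.resize(im[180:260,170:270],None,fx=7,fy=7,interpolation=cv2.INTER_CUBIC))
E
python3 shank.py c7
```

```text
t 11.1 p [544.1  35.8 148.7] q [-0.22  0.47  1.86  0.43  0.9  -0.4 ] F [ 0.1 -0.4 -0.3] M [-0.2  -0.1   0.04] op 23.4
[-6.99455802  0.52050446  0.08542986]
n=4 row: [0.04 0.   1.75] [ 0.0001 -0.0001 -0.0001] | dist 7.0 ang 0.001
c7 224 cmd tip [-7.   0.5  0.1] fit y,z,slopes [-1.792 -0.407 -0.022  0.002] rms 1.44 xmax [-15.4 -10.1  -8.1]
c7 706 [ 5.27097e+02 -1.11769e+02  1.16576e+02 -1.08000e-01  3.37000e-01
 -4.00000e-03] rms 1.06
frame in HP axes [-1.2  -0.84 -0.34]
```

View pics/c7c.png

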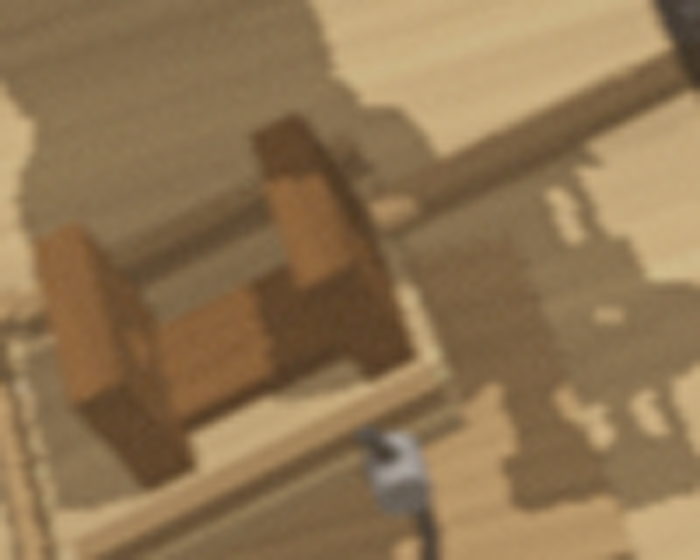

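Aligned by both estimates to within about 1 mm. I'll start pushing gently.

Call:
servo_tool(
  steps="0 0 1.5 0 0 0 0;0 0 1.5 0 0 0 0;0 0 1.5 0 0 0 0;0 0 1.5 0 0 0 0;0 0 1.5 0 0 0 0;0 0 1.5 0 0 0 0;0 0 1.5 0 0 0 0;0 0 0 0 0 0 0",
)

```text
t: 11.95
eef_pos: [543.0, 25.1, 144.9]
tcp_rot: [3.14, 1.235, 1.463]
ft_force: [0.0, 0.1, -0.3]
opening: 0.244
```

```bash
python3 - <<'E'
from ins import *
p0,R0,s=st();print(loc(p0,R0));ex,ey,ez=axes();print('F local',np.array(s['ft_force'])@np.stack([ex,ey,ez],1))
E
```

```text
t 11.95 p [543.   25.1 144.9] q [-0.24  0.47  1.87  0.43  0.89 -0.42] F [ 0.   0.1 -0.3] M [-0.18 -0.09 -0.08] op 23.2
[4.33803406 0.53053471 0.0791137 ]
F local [ 0.00133981  0.00767723 -0.36958101]
```

Call:
servo_tool(
  steps="0 0 1.5 0 0 0 0;0 0 1.5 0 0 0 0;0 0 1.5 0 0 0 0;0 0 1.5 0 0 0 0;0 0 0 0 0 0 0;0 0 0 0 0 0 0;0 0 0 0 0 0 0;0 0 0 0 0 0 0",
)

```text
t: 12.75
eef_pos: [542.4, 19.0, 142.8]
tcp_rot: [3.139, 1.235, 1.463]
ft_force: [0.4, -0.0, -0.0]
opening: 0.245
```

```bash
cat > lo.py <<'E'
from ins import *
p0,R0,s=st();print('tip',loc(p0,R0).round(2));ex,ey,ez=axes();A=np.stack([ex,ey,ez],1);print('F local',(np.array(s['ft_force'])@A).round(1),'M',(np.array(s['moment'])@A).round(2), 'rot err',((Ro.from_matrix(np.stack([-ez,ey,ex],1)).inv()*R0).as_rotvec()).round(3))
E
python3 lo.py
```

```text
t 12.75 p [542.4  19.  142.8] q [-0.25  0.48  1.87  0.43  0.89 -0.44] F [ 0.4 -0.  -0. ] M [-0.27 -0.07  0.02] op 23.3
tip [10.87  0.56  0.09]
F local [-0.   0.4 -0.1] M [ 0.09 -0.26  0.06] rot err [-0.001  0.     0.001]
```

Call:
servo_tool(
  steps="0 0 2 0 0 0 0;0 0 2 0 0 0 0;0 0 2 0 0 0 0;0 0 2 0 0 0 0;0 0 2 0 0 0 0;0 0 2 0 0 0 0;0 0 2 0 0 0 0;0 0 0 0 0 0 0",
)

```text
t: 13.55
eef_pos: [540.8, 4.5, 137.7]
tcp_rot: [3.139, 1.235, 1.463]
ft_force: [0.5, 0.4, -1.1]
opening: 0.248
```

```bash
python3 lo.py; python3 - <<'E'
from h import *
im=snap('scene','c8')[2];cv2.imwrite('pics/c8c.png',cv2.resize(im[180:260,170:270],None,fx=7,fy=7,interpolation=cv2.INTER_CUBIC))
E
```

```text
t 13.55 p [540.8   4.5 137.7] q [-0.28  0.49  1.87  0.43  0.89 -0.47] F [ 0.5  0.4 -1.1] M [-0.21 -0.07  0.  ] op 23.6
tip [26.27  0.6   0.08]
F local [-0.1  0.5 -1.2] M [ 0.09 -0.2   0.03] rot err [-0.001  0.     0.001]
```

View pics/c8c.png

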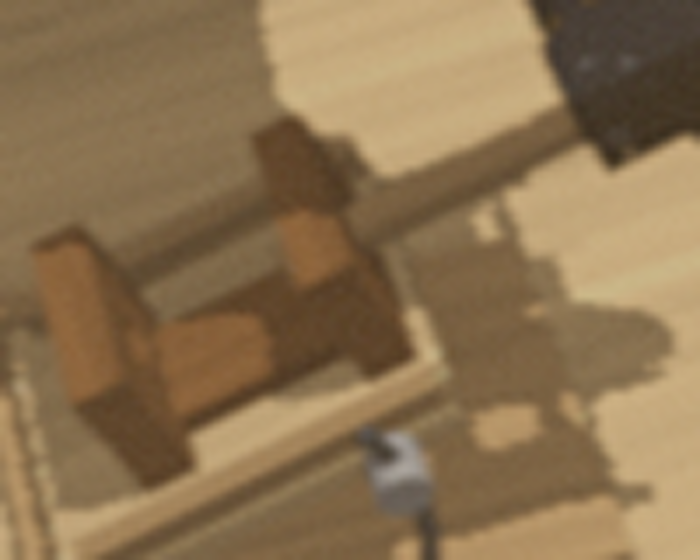

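The tip has entered the near hole without resistance. I'll advance towards the far cheek.

Call:
servo_tool(
  steps="0 0 3 0 0 0 0;0 0 3 0 0 0 0;0 0 3 0 0 0 0;0 0 3 0 0 0 0;0 0 3 0 0 0 0;0 0 3 0 0 0 0;0 0 3 0 0 0 0;0 0 0 0 0 0 0",
)

```text
t: 14.4
eef_pos: [538.6, -16.9, 130.2]
tcp_rot: [3.139, 1.235, 1.463]
ft_force: [0.3, 0.0, -0.7]
opening: 0.245
```

```bash
python3 lo.py
```

```text
t 14.4 p [538.6 -16.9 130.2] q [-0.32  0.5   1.87  0.43  0.89 -0.51] F [ 0.3  0.  -0.7] M [-0.25 -0.08 -0.02] op 23.3
tip [49.07  0.62  0.07]
F local [ 0.2  0.3 -0.6] M [ 0.11 -0.24  0.01] rot err [-0.001  0.     0.001]
```

Call:
servo_tool(
  steps="0 0 3 0 0 0 0;0 0 3 0 0 0 0;0 0 3 0 0 0 0;0 0 3 0 0 0 0;0 0 3 0 0 0 0;0 0 3 0 0 0 0;0 0 0 0 0 0 0;0 0 0 0 0 0 0",
)

```text
t: 15.2
eef_pos: [536.6, -35.4, 123.7]
tcp_rot: [3.14, 1.235, 1.463]
ft_force: [-0.9, -0.1, -0.0]
opening: 0.245
```

```bash
python3 lo.py; python3 - <<'E'
from h import *
im=snap('scene','c9')[2];cv2.imwrite('pics/c9c.png',cv2.resize(im[180:260,170:270],None,fx=7,fy=7,interpolation=cv2.INTER_CUBIC))
E
```

```text
t 15.2 p [536.6 -35.4 123.7] q [-0.35  0.51  1.87  0.42  0.89 -0.54] F [-0.9 -0.1 -0. ] M [-0.21 -0.08 -0.05] op 23.3
tip [6.878e+01 6.000e-01 4.000e-02]
F local [ 0.2 -0.9  0. ] M [ 0.11 -0.2  -0.01] rot err [-0.     0.     0.001]
```

View pics/c9c.png

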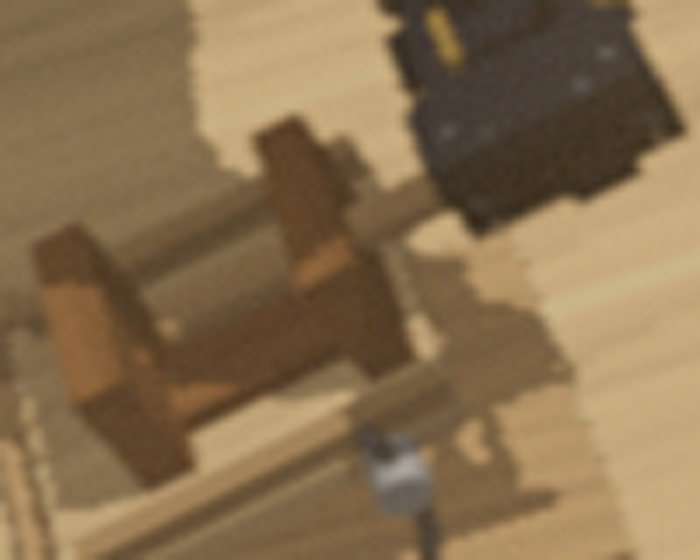

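```bash
python3 - <<'E'
from ins import *
ex,ey,ez=axes();A=np.stack([ex,ey,ez],1)
for t in('c6','c8','c9'):
    s,c,im,d=load(t);Q=(cloud(c,d)-HP)@A
    m=(Q[...,0]>20)&(Q[...,0]<76)&(np.abs(Q[...,1])<25)&(Q[...,2]<20)
    print(t,m.sum())
    for a in range(20,76,8):
        k=m&(Q[...,0]>=a)&(Q[...,0]<a+8); q=Q[k]
        print(a,len(q),[ (q[np.abs(q[:,1]-b)<3][:,2].max().round(1) if (np.abs(q[:,1]-b)<3).any() else None) for b in range(-20,24,5)])
E
```

```text
c6 446
20 40 [np.float64(-19.7), None, None, np.float64(-20.5), np.float64(-20.0), np.float64(-17.8), np.float64(-19.1), np.float64(-20.4), np.float64(-19.2)]
28 67 [np.float64(-19.1), np.float64(-18.5), np.float64(-20.8), np.float64(-19.1), np.float64(-19.2), np.float64(-19.5), np.float64(-18.1), np.float64(-18.1), np.float64(-18.4)]
36 71 [np.float64(-19.3), np.float64(-18.8), np.float64(-19.0), np.float64(-17.6), np.float64(-17.3), np.float64(-17.9), np.float64(-17.9), np.float64(-18.8), np.float64(-19.1)]
44 69 [np.float64(-18.8), np.float64(-18.8), np.float64(-19.3), np.float64(-20.1), np.float64(-18.9), np.float64(-18.0), np.float64(-18.0), np.float64(-19.8), np.float64(-18.4)]
52 68 [np.float64(-20.1), np.float64(-20.2), np.float64(-19.5), np.float64(-19.5), np.float64(-17.4), np.float64(-17.4), np.float64(-19.7), np.float64(-19.6), np.float64(-19.6)]
60 60 [np.float64(-19.7), np.float64(-20.3), np.float64(-18.3), np.float64(-17.7), np.float64(-19.0), np.float64(-20.3), np.float64(-18.7), np.float64(-18.5), np.float64(-20.9)]
68 71 [np.float64(-20.5), np.float64(-19.6), np.flo
[... 1666 characters left out ...]
3), np.float64(9.8), np.float64(9.8), np.float64(2.0), np.float64(-17.0), np.float64(-19.2)]
44 83 [None, None, np.float64(3.4), np.float64(5.6), np.float64(9.7), np.float64(7.7), np.float64(5.3), np.float64(-19.9), np.float64(-20.5)]
52 81 [None, np.float64(-26.0), np.float64(-21.2), np.float64(6.4), np.float64(8.9), np.float64(7.6), np.float64(3.4), np.float64(-19.4), np.float64(-19.4)]
60 69 [None, None, np.float64(-21.5), np.float64(5.6), np.float64(8.6), np.float64(8.1), np.float64(2.3), np.float64(-20.8), np.float64(-17.9)]
68 57 [None, np.float64(-18.9), np.float64(-19.8), np.float64(-19.8), np.float64(-18.6), np.float64(-17.8), np.float64(-19.3), np.float64(-18.3), np.float64(-19.0)]
```

Depth confirms the shank lies between the cheeks, with its tip at about 67 mm and on axis. Now the far cheek, slowly.

Call:
servo_tool(
  steps="0 0 2 0 0 0 0;0 0 2 0 0 0 0;0 0 2 0 0 0 0;0 0 2 0 0 0 0;0 0 2 0 0 0 0;0 0 2 0 0 0 0;0 0 2 0 0 0 0;0 0 0 0 0 0 0",
)

```text
t: 16.05
eef_pos: [535.1, -49.5, 118.8]
tcp_rot: [3.139, 1.235, 1.463]
ft_force: [-0.3, 0.2, -0.5]
opening: 0.246
```

```bash
python3 lo.py
```

```text
t 16.05 p [535.1 -49.5 118.8] q [-0.38  0.52  1.87  0.42  0.89 -0.57] F [-0.3  0.2 -0.5] M [-0.21 -0.08  0.02] op 23.4
tip [8.382e+01 6.800e-01 6.000e-02]
F local [ 0.  -0.3 -0.5] M [ 0.09 -0.2   0.06] rot err [-0.001  0.     0.001]
```

Call:
servo_tool(
  steps="0 0 2.5 0 0 0 0;0 0 2.5 0 0 0 0;0 0 2.5 0 0 0 0;0 0 2.5 0 0 0 0;0 0 2.5 0 0 0 0;0 0 2.5 0 0 0 0;0 0 2.5 0 0 0 0;0 0 0 0 0 0 0",
)

```text
t: 16.85
eef_pos: [533.1, -67.4, 112.4]
tcp_rot: [3.14, 1.235, 1.464]
ft_force: [-0.9, -0.9, -0.7]
opening: 0.244
```

```bash
python3 lo.py
```

```text
t 16.85 p [533.1 -67.4 112.4] q [-0.41  0.53  1.87  0.42  0.89 -0.6 ] F [-0.9 -0.9 -0.7] M [-0.21 -0.02 -0.02] op 23.2
tip [ 1.0294e+02  5.3000e-01 -4.0000e-02]
F local [ 1.1 -0.8 -0.4] M [ 0.04 -0.21 -0.01] rot err [-0.001  0.001  0.   ]
```

Call:
servo_tool(
  steps="0 0 2 0 0 0 0;0 0 2 0 0 0 0;0 0 2 0 0 0 0;0 0 2 0 0 0 0;0 0 1.5 0 0 0 0;0 0 1.5 0 0 0 0;0 0 1 0 0 0 0;0 0 0 0 0 0 0",
)

```text
t: 17.65
eef_pos: [531.6, -79.6, 108.1]
tcp_rot: [3.141, 1.235, 1.465]
ft_force: [-0.3, 1.1, 0.2]
opening: 0.244
```

```bash
python3 lo.py
```

```text
t 17.65 p [531.6 -79.6 108.1] q [-0.43  0.54  1.87  0.41  0.89 -0.62] F [-0.3  1.1  0.2] M [-0.21 -0.    0.05] op 23.2
tip [115.9    0.37  -0.13]
F local [-1.1 -0.4 -0.1] M [ 0.01 -0.2   0.06] rot err [-0.001  0.001 -0.   ]
```

Now slow steps until the shoulder makes contact.

Call:
servo_tool(
  steps="0 0 1 0 0 0 0;0 0 1 0 0 0 0;0 0 1 0 0 0 0;0 0 1 0 0 0 0;0 0 0 0 0 0 0;0 0 0 0 0 0 0;0 0 0 0 0 0 0;0 0 0 0 0 0 0",
)

```text
t: 18.45
eef_pos: [531.2, -83.4, 106.7]
tcp_rot: [-3.142, 1.235, 1.466]
ft_force: [-0.6, 1.2, -0.3]
opening: 0.244
```

```bash
python3 lo.py
```

```text
t 18.45 p [531.2 -83.4 106.7] q [-0.44  0.54  1.87  0.41  0.89 -0.62] F [-0.6  1.2 -0.3] M [-0.15 -0.    0.06] op 23.2
tip [120.04   0.35  -0.16]
F local [-1.  -0.7 -0.7] M [-0.   -0.15  0.06] rot err [-0.001  0.001 -0.   ]
```

Call:
servo_tool(
  steps="0 0 0.8 0 0 0 0;0 0 0.8 0 0 0 0;0 0 0.8 0 0 0 0;0 0 0.8 0 0 0 0;0 0 0.8 0 0 0 0;0 0 0.8 0 0 0 0;0 0 0.8 0 0 0 0;0 0 0.8 0 0 0 0",
)

```text
t: 19.25
eef_pos: [531.1, -83.4, 106.9]
tcp_rot: [-3.139, 1.224, 1.47]
ft_force: [0.5, 6.9, 2.2]
opening: 0.244
```

```bash
python3 lo.py
```

```text
t 19.25 p [531.1 -83.4 106.9] q [-0.44  0.55  1.87  0.42  0.89 -0.63] F [0.5 6.9 2.2] M [ 0.85 -0.23  0.01] op 23.2
tip [120.19   0.39  -1.59]
F local [-7.2 -0.3 -0.2] M [0.13 0.87 0.05] rot err [-0.002  0.012 -0.002]
```

The contact force is 7 N at 120 mm depth, so the shoulder is seated. I'll relax, then open.

Call:
servo_tool(
  steps="0 0 0 0 0 0 0;0 0 0 0 0 0 0;0 0 0 0 0 0 30;0 0 0 0 0 0 40;0 0 0 0 0 0 45;0 0 0 0 0 0 45;0 0 0 0 0 0 45;0 0 0 0 0 0 45",
)

```text
t: 20.05
eef_pos: [531.5, -84.1, 106.9]
tcp_rot: [3.141, 1.225, 1.466]
ft_force: [-0.4, -0.1, -0.6]
opening: 0.472
```

```bash
python3 lo.py; python3 - <<'E'
from h import *
snap('wrist','w10')
E
```

```text
t 20.05 p [531.5 -84.1 106.9] q [-0.44  0.55  1.87  0.42  0.89 -0.63] F [-0.4 -0.1 -0.6] M [-0.24 -0.11  0.04] op 44.9
tip [120.73   0.87  -1.19]
F local [ 0.3 -0.4 -0.5] M [ 0.11 -0.22  0.08] rot err [-0.002  0.01  -0.   ]
```

View pics/w10.png

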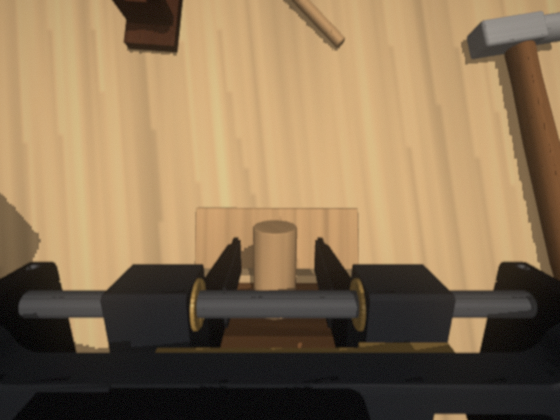

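The handle is free between the fingers, which have about 10 mm clearance on each side. I'll retreat.

Call:
servo_tool(
  steps="-10 0 0 0 0 0 45;-15 0 0 0 0 0 45;-20 0 0 0 0 0 45;-20 0 0 0 0 0 45;-20 0 0 0 0 0 45;-20 0 -10 0 0 0 45;-20 0 -20 0 0 0 45;0 0 0 0 0 0 45",
)

```text
t: 20.9
eef_pos: [529.4, -100.7, 243.9]
tcp_rot: [3.141, 1.227, 1.465]
ft_force: [0.0, -0.3, -0.6]
opening: 0.474
```

```bash
python3 lo.py; python3 - <<'E'
from h import *
im=snap('scene','c11')[2];cv2.imwrite('pics/c11c.png',cv2.resize(im[170:290,150:290],None,fx=5,fy=5,interpolation=cv2.INTER_CUBIC))
snap('wrist','w11')
E
```

```text
t 20.9 p [ 529.4 -100.7  243.9] q [-0.47  0.38  1.72  0.34  1.2  -0.52] F [ 0.  -0.3 -0.6] M [-0.26 -0.11  0.  ] op 45.1
tip [ 91.47   0.38 133.9 ]
F local [ 0.4  0.1 -0.5] M [ 0.13 -0.24  0.05] rot err [-0.001  0.009  0.   ]
```

View pics/c11c.png

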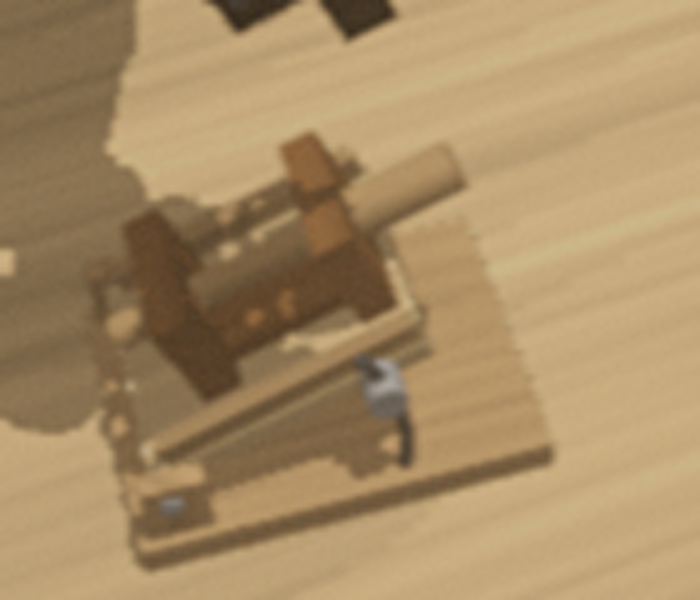

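View pics/w11.png

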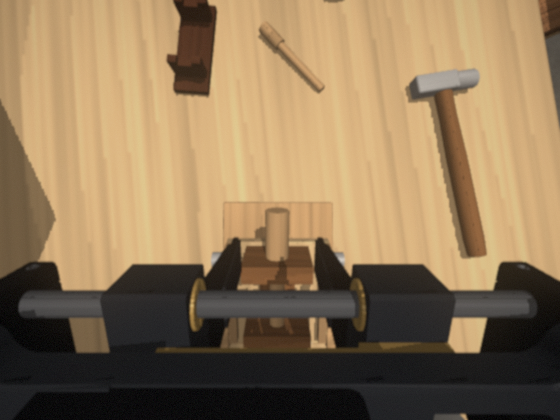

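Next, a measuring look from the earlier top-view pose.

```bash
python3 - <<'E'
from pl import *
plan([530,-200,300],Rtool([.99,-.106,0],[0,0,-1]),6)
E
```

```text
n=6 row: [-12.98   1.97  14.16] [ 0.0001 -0.0575  0.0006] | dist 115.3 ang 0.345
```

Call:
servo_tool(
  steps="-20 2 5 0 0 0 45;-20 2 14 0 -0.058 0 45;-12 2 14 0 -0.058 0 45;-12 2 14 0 -0.058 0 45;-12 2 14 0 -0.058 0 45;-12 2 14 0 -0.058 0 45;-12 2 14 0 -0.05 0 45;0 0 0 0 0 0 45",
)

```text
t: 21.8
eef_pos: [528.3, -218.2, 314.1]
tcp_rot: [-1.34, 1.552, -3.018]
ft_force: [0.1, -0.5, -0.2]
opening: 0.474
```

```bash
python3 - <<'E'
from pl import *
st();snap('wrist','w12');snap('side','s12')
E
python3 - <<'E'
from fitfr import *
for t in('w12','c11'):
    q=fit(t,(528,-113,116,-.106,.335,0))
    yaw,tt=q[3],q[4]
    ex=np.array([np.sin(yaw)*np.cos(tt),-np.cos(yaw)*np.cos(tt),-np.sin(tt)]);ey=np.array([np.cos(yaw),np.sin(yaw),0]);A=np.stack([ex,ey,np.cross(ex,ey)],1)
    s,c,im,d=load(t);Q=np.nan_to_num((cloud(c,d)-q[:3])@A,nan=1e4).reshape(-1,3)
    r=np.hypot(Q[:,1],Q[:,2])
    h=Q[(r<16)&(Q[:,0]<-2)&(Q[:,0]>-80)];print('handle x',np.percentile(h[:,0],[0,1,99]).round(1),len(h))
    tt=Q[(r<10)&(Q[:,0]>99)&(Q[:,0]<150)];print('tip x',np.percentile(tt[:,0],[1,99,100]).round(1) if len(tt) else None,len(tt))
    P=np.vstack([h[h[:,0]<-4],Q[(r<13)&(Q[:,0]>22)&(Q[:,0]<74)],tt])
    f=lambda p:np.hypot(P[:,1]-p[0]-p[2]*P[:,0],P[:,2]-p[1]-p[3]*P[:,0])-np.where(P[:,0]<0,12,8)
    print(least_squares(f,[0,0,0,0],loss='soft_l1',x_scale=[1,1,.01,.01]).x.round(3))
E
```

```text
t 21.8 p [ 528.3 -218.2  314.1] q [-0.5   0.34  1.54 -0.01  1.28 -0.39] F [ 0.1 -0.5 -0.2] M [ 0.02 -0.08  0.03] op 45.0
w12 2728 [ 5.28416e+02 -1.13150e+02  1.16486e+02 -1.08000e-01  3.35000e-01
  0.00000e+00] rms 0.6
handle x [-50.3 -50.1  -2.7] 1065
tip x [106.  120.1 120.3] 88
[-3.840e-01 -1.066e+00 -1.000e-03  3.000e-03]
c11 702 [ 5.27252e+02 -1.11730e+02  1.16500e+02 -1.06000e-01  3.38000e-01
  9.00000e-03] rms 1.05
handle x [-50.2 -50.   -2.6] 234
tip x [102.2 118.9 119. ] 52
[-3.950e-01 -1.004e+00  1.000e-03  1.000e-03]
```

View pics/w12.png

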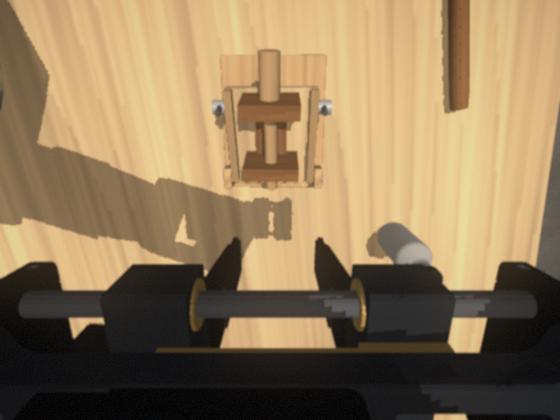

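View pics/s12.png

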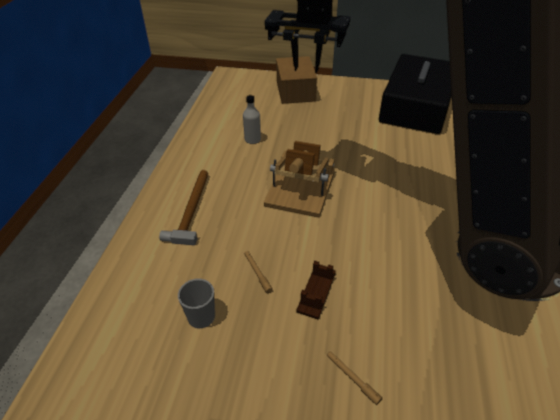

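Call:
servo_tool(
  steps="0 0 0 0 0 0 45;0 0 0 0 0 0 45;0 0 0 0 0 0 45;0 0 0 0 0 0 45;0 0 0 0 0 0 45;0 0 0 0 0 0 45;0 0 0 0 0 0 45;0 0 0 0 0 0 45",
)

```text
t: 22.7
eef_pos: [527.0, -215.7, 309.9]
tcp_rot: [-1.74, 1.546, 2.866]
ft_force: [-0.1, -0.5, -0.7]
opening: 0.477
```

```bash
python3 -c "
from cell import order
print(order.job_done())"
```

```text
the job is handed in; nothing more can be done
None
```

The dowel is through both cheeks with its shoulder against the near one, and it is released. I handed the job in at about 22.7 s of the 72 s allowed, and no verdict is reported.

- **What I did:** I took the largest dowel from the rest by its handle and tilted it to the measured slope of the cradle (about 0.335 rad). I fed it through both holes without needing a side-to-side search. It stopped with about 7 N of resistance at 120 mm, then I opened the fingers and backed away.
- **Last checks:** The overhead view puts the tip at about 120 mm and the handle's end at −50 mm, so the shoulder is flush. The dowel's axis is within about 0.003 rad of the cradle's and about 1 mm below the hole axis. The fitted frame pose had moved by less than 1 mm, and the tilt had not changed.
- **Other objects:** The last side view shows the glue bottle, tin and hammer in place; I did not measure them.
- **Disagreements:** The scene camera placed the frame about 1 to 1.5 mm away from where the wrist camera did, which is within its stated calibration error. It also read the tip at 119 mm. Before entry it suggested the dowel was about 1.5 mm off to the side, but the dowel went in without resistance.

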